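Build an interlocked riser for the cylinder-head bench

ROBOT

A 7-joint arm with a two-finger parallel gripper is mounted at the origin on the work surface. World frame = base frame: x ahead of the robot, y to its left, z up, the work surface at z = 0. Lengths are in m, angles in rad, forces in N, time in s.
With the tool pointing down it reaches from about 0.4 to 0.85 m from the base axis. Payload 10.4 kg.
Tool frame: the origin (TCP) lies at the very end of the fingers, on their centre line; the grasp point (between the pads) lies 19 mm behind it (grip_point_offset is the distance from the TCP to the grasp point, in m); z points along the fingers, y is the line along which they close (so a half turn about z gives the same grasp; the last joint's range is limited). The gripper opens to 87 mm and grips with 3 to 60 N. Pads are 19 mm wide; open, the fingers measure 117 mm over their backs; the gripper's body (75 mm by 190 mm) begins 51 mm behind the grasp point.
Start: joints at [1.223, 0.332, -0.065, 1.46, 0.022, 1.35, -0.088], TCP at [0.199, -0.592, 0.223] pointing down, gripper open.
Joint ranges: [-2.6, 2.6], [-0.5, 2.12], [-1.47, 1.34], [0.16, 2.42], [-1.27, 4.41], [0.06, 2.06], [-2.6, 2.6]. Speed limits (rad/s): [2.22, 2.22, 2.79, 2.79, 3.14, 3.14, 3.14].

INTERFACE

Orientations are given as a unit quaternion [x, y, z, w].
In Python, from bench import * gives the robot as it stands.
- The arm moves only by the tool play_rows, never from a script. Its argument "increments" is text: rows parted by semicolons, each of 7 numbers parted by spaces: the turn, a rotation vector about the tool's x, y, z in rad, then the shift along the tool's x, y, z in m, then the opening, from 0 (shut) to 1 (fully open). A call has 1 to 8 rows; each row is the pose to reach, as a shift and turn from the pose commanded when the call began, along the tool's axes at that moment; what a row does not reach only later rows make up. A row lasts 1/10 s, in which the tool goes at most 50 mm and 8.59 degrees, less where a joint would pass 70% of its speed; a pose out of reach is approached as far as the arm can. A call with a gripper value outside its range is refused whole. The fingers move at their own pace and stop on an object; "grip_force" is the grip in N (left out, the last holds). Time passes only in rows, so rows that repeat a pose let the fingers close. It gives the time, the measured TCP pose, the force, the opening and the grip force at its end, in the units of the state.
- read_state(): the state, without advancing time (a new reading comes with each control period).
- camera(name): name is "scene" or "top" or "wrist"; returns a dict with "color" (384x512x3 uint8, red, green, blue), "fx", "fy", "cx", "cy" (pixels), "k1" (the pictures are not rectified: a ray, as slopes to the right and down, at radius r is drawn at 1 + k1 r^2 times it, then the intrinsics apply), "camera_from_world" (4x4, takes a point from world to camera coordinates); the wrist camera has in their place "mount" (4x4, takes a point from camera to tool coordinates, whose origin is the TCP and whose axes are the flange's). Camera axes: x right, y down, z forward; pixel columns grow to the right and rows downward; lengths in m; the calibration is good to about 2 mm. A picture is of the moment at which its call begins: read the wrist's pose just before it. There is no depth.
- close_job(): hands the job in; it is judged then, once.
The state is a dict: "time": time; "joint_positions": joint angles; "joint_vel": joint speeds; "joint_torque": joint torques, N m; "ee_pos": TCP position; "eef_rot": TCP orientation; "ft_force": force on the tool from outside, world axes, zero at the start; "torque": the same for the moment, N m; "width": finger opening in m; "grip_force": force on a finger pad.
Only numpy, scipy, OpenCV 4.12 (cv2) and the standard library are available. Lean on these libraries where they do the work, as an engineer would, in place of code of your own. Each camera call takes 0.05 s, during which the arm holds its last target. There are 200 camera calls.

TASK

Build a riser of the four U-section channels in the middle of the blue base plate, all running the same way as the white lines on the plate: first the black channel (open side up), then the green (open side down) set sideways from the black by about a third of their width so that one flange of each hangs in the trough of the other, then the white (open side up) squarely on top of the green, and last the red (open side down) interlocked with the white in the same way. Keep each channel the way up it lies now, with the ends lined up and every one sitting flat, let go of the finished riser, and leave the cylinder head, the jar and the wrench where they are.

Things in the scene. Friction and masses are not known exactly. Their poses are not given: they have to be found in the camera images.
- black_channel: Black straight U-channel, 60 mm long (x), 52 wide (y), 32 high; web 8 thick, flanges 6 thick along the long sides, trough 40 wide, 24 deep, ends open; about 115 g. It lies open-up: web underneath, trough facing up. Origin at the centre of its underside, z up.
- green_channel: Green straight U-channel, 60 mm long (x), 52 wide (y), 32 high; web 8 thick, flanges 6 thick along the long sides, trough 40 wide, 24 deep, ends open; about 115 g. Lies open-down, web on top. Origin: centre of its underside, level with the flange edges, z up. Interlocked, its origin is 8 mm above the lower one's; sideways shift 7 to 25 mm either way, best 16.
- white_channel: White straight U-channel, 60 mm long (x), 52 wide (y), 32 high; web 8 thick, flanges 6 thick along the long sides, trough 40 wide, 24 deep, ends open; about 115 g. It lies open-up: web underneath, trough facing up. Origin at the centre of its underside, z up.
- red_channel: Red straight U-channel, 60 mm long (x), 52 wide (y), 32 high; web 8 thick, flanges 6 thick along the long sides, trough 40 wide, 24 deep, ends open; about 115 g. Lies open-down, web on top. Origin: centre of its underside, level with the flange edges, z up. Interlocked, its origin is 8 mm above the lower one's; sideways shift 7 to 25 mm either way, best 16.
- blue_plate: Blue fixed base plate, 120 mm (its x axis) by 90 mm (y), 12 mm thick; two white painted lines on its top run along x, 36 mm either side of the middle. Origin at the centre of its underside on the bench, z up; its top is 12 mm above the origin.
- yellow_plate: Yellow fixed base plate of the same size and lines as the blue one; not used for this riser. Origin at the centre of its underside.
- cylinder_head: Finned aluminium cylinder head, about 85 x 75 x 52 mm, loose on the bench. Leave it where it is. Origin at the centre of its underside.
- paste_jar: Small round jar with grey cap, 54 mm across, 60 mm high, loose. Leave it where it is. Origin at the centre of its underside.
- wrench: Steel open-ended wrench, 170 mm long, lying flat, loose, on the robot's side of the work. Leave it where it is. Origin under its middle, x along it.

How it is judged:
On the way, in this order (a step that is already met when the one before it is completed fails the run):
1. the black channel sits open-up in the middle of the blue plate (z of black_channel in the frame of blue_plate between 0.009 and 0.015 m and angle between black_channel's own z axis and vertical below 0.06 rad and angle between the x axis of black_channel and the x axis of blue_plate, either way round below 0.17 rad and horizontal distance between black_channel and blue_plate below 0.015 m), for 0.2 s.
2. the green channel is interlocked, open-down, with the black one (z of green_channel in the frame of black_channel between 0.005 and 0.011 m and angle between green_channel's own z axis and vertical below 0.06 rad and angle between the x axis of green_channel and the x axis of black_channel, either way round below 0.17 rad and x of green_channel in the frame of black_channel between -0.012 and 0.012 m and (y of green_channel in the frame of black_channel between 0.005 and 0.027 m or y of green_channel in the frame of black_channel between -0.027 and -0.005 m)), for 0.2 s.
3. the white channel sits open-up squarely on the green one (z of white_channel in the frame of green_channel between 0.029 and 0.035 m and angle between white_channel's own z axis and vertical below 0.06 rad and angle between the x axis of white_channel and the x axis of green_channel, either way round below 0.17 rad and horizontal distance between white_channel and green_channel below 0.012 m), for 0.2 s.
4. the red channel is interlocked, open-down, with the white one (z of red_channel in the frame of white_channel between 0.005 and 0.011 m and angle between red_channel's own z axis and vertical below 0.06 rad and angle between the x axis of red_channel and the x axis of white_channel, either way round below 0.17 rad and x of red_channel in the frame of white_channel between -0.012 and 0.012 m and (y of red_channel in the frame of white_channel between 0.005 and 0.027 m or y of red_channel in the frame of white_channel between -0.027 and -0.005 m)), for 0.2 s.
At the end, for the whole second after the job is handed in: On blue plate, black within 15 mm of its centre; green interlocked on it, 5-27 mm sideways, ends within 12 mm; white on green, centres within 12 mm; red interlocked on white likewise. All flat (0.06 rad, heights to 3 mm), each parallel to the one below within 0.17 rad, released, at rest (all of step 1 and all of step 2 and all of step 3 and all of step 4 and linear speed of each of black_channel, green_channel, white_channel, red_channel below 0.02 m/s and angular speed of each of black_channel, green_channel, white_channel, red_channel below 0.2 rad/s); the robot touches nothing.
It fails at once if the cylinder head is moved more than 20 mm (distance of cylinder_head from where it was at the start of the episode above 0.02 m).
It fails at once if the jar is moved more than 20 mm (distance of paste_jar from where it was at the start of the episode above 0.02 m).
It fails at once if the wrench is moved more than 20 mm (distance of wrench from where it was at the start of the episode above 0.02 m).
It also fails if it takes over 86 s, if anything falls off the work surface, if the arm or the gripper's body presses on something with over 40 N, if the wrist force passes 120 N, or if a joint passes its speed limit or range.

## Working session

There is one attempt and no reset: what is moved stays moved. The work goes in short steps, Python scripts to look and compute and a tool call to move; the robot and the scene stay as the last step left them, time stands still between calls to the robot, and variables do not carry over. Pictures are saved under pics/ and viewed, at most 14 in all, crops included, and the job is handed in when it is done.

Besides the shell and the picture viewer there is one more tool, called as name(argument=value, ...), one argument or row to a line, values as JSON. play_rows: Moves the arm, as the interface text tells. Its arguments: {"type":"object","properties":{"increments":{"type":"string"},"grip_force":{"type":"number"}},"required":["increments"]}

```bash
mkdir -p pics; ls; python3 - <<'E'
from bench import *
import cv2,pickle
s=read_state();print(s)
d={}
for n in("top","scene","wrist"):
    c=camera(n);d[n]=c
    cv2.imwrite(f"pics/{n}0.png",c["color"][:,:,::-1])
    print(n,{k:v for k,v in c.items() if k!="color"})
d["state"]=s
pickle.dump(d,open("c0.pkl","wb"))
E
```

```text
pics
{'time': 0.0, 'joint_positions': array([ 1.22338272,  0.33281068, -0.06470529,  1.46097566,  0.02159036,
        1.34987126, -0.08850749]), 'joint_vel': array([-2.88158067e-04, -7.19521548e-05,  1.24575878e-03,  2.10829182e-04,
       -2.66537916e-04, -9.15252382e-04, -1.42410567e-03]), 'joint_torque': array([-3.37550646e-04, -6.23267984e+01,  2.46871094e-02, -3.89908898e+01,
       -6.13256078e-02,  3.97523947e-02,  1.44970541e-04]), 'ee_pos': array([ 0.19933274, -0.59194696,  0.22177575]), 'eef_rot': array([ 9.86839362e-01,  1.61702207e-01, -1.37384601e-04, -6.71004829e-04]), 'ft_force': array([ 1.08951058,  0.09275185, -0.82885408]), 'torque': array([-0.01283964, -0.04697302,  0.03846887]), 'grip_force': 0.0, 'width': 0.08718918897545705}
top {'fx': 499.17404803095826, 'fy': 499.17404803095826, 'cx': 251.803663461342, 'cy': 191.18302805127877, 'k1': -0.20666076189110638, 'camera_from_world': array([[ 2.73460067e-02, -9.99530876e-01, -1.37921814e-02,
        -1.25315355e-03],
       [-9.92199281e-01, -2.54615176e-02, -1.22034005e-01,
         5.51440239e-01],
       [ 1.216255
[... 344 characters left out ...]
  0.0090619 , -0.46554136],
       [ 0.36634779, -0.61830535, -0.69533287, -0.17282728],
       [-0.34356672,  0.60459228, -0.7186307 ,  1.18894093],
       [ 0.        ,  0.        ,  0.        ,  1.        ]])}
wrist {'fx': 266.76139354276404, 'fy': 266.76139354276404, 'cx': 256.4254691609973, 'cy': 194.2173554578889, 'k1': 0.021279784592985483, 'mount': array([[ 8.69788065e-04, -9.62725436e-01, -2.70479166e-01,
         7.39236874e-02],
       [ 9.99999453e-01,  9.94473195e-04, -3.23932716e-04,
         1.01043237e-04],
       [ 5.80842545e-04, -2.70478736e-01,  9.62725774e-01,
        -1.61609469e-01],
       [ 0.00000000e+00,  0.00000000e+00,  0.00000000e+00,
         1.00000000e+00]])}
```

View pics/top0.png

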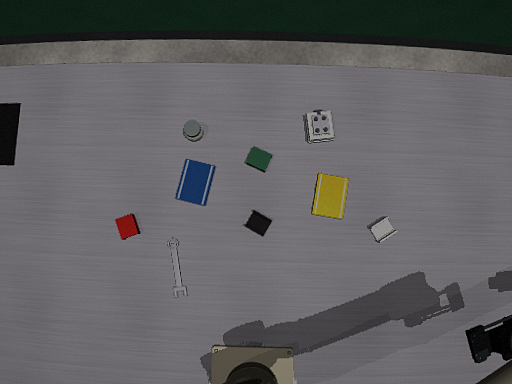

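View pics/scene0.png

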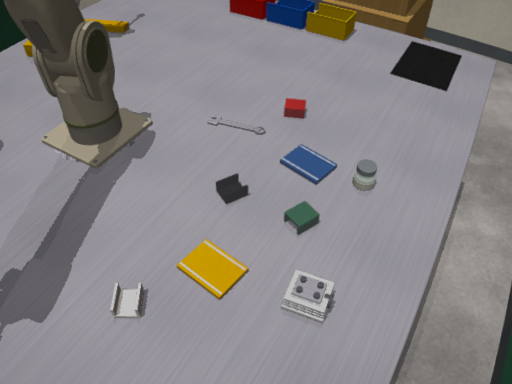

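```bash
cat > h.py <<'E'
import numpy as np,cv2
from scipy.optimize import minimize
from scipy.spatial.transform import Rotation as R
def cfw(c,state=None):
    """camera_from_world; wrist needs the state read just before"""
    if "camera_from_world" in c: return c["camera_from_world"]
    T=np.eye(4);T[:3,:3]=R.from_quat(state["eef_rot"]).as_matrix();T[:3,3]=state["ee_pos"]
    return np.linalg.inv(T@c["mount"])
def project(P,c,T):
    q=np.asarray(P)@T[:3,:3].T+T[:3,3]; s=q[:,:2]/q[:,2:]
    s=s*(1+c["k1"]*(s**2).sum(1,keepdims=True))
    return s*[c["fx"],c["fy"]]+[c["cx"],c["cy"]]
def unproject(uv,c,T,z):
    d=(np.array(uv,float)-[c["cx"],c["cy"]])/[c["fx"],c["fy"]]; s=d.copy()
    for _ in range(20): s=d/(1+c["k1"]*(s**2).sum())
    M=np.linalg.inv(T); r=M[:3,:3]@[s[0],s[1],1]; o=M[:3,3]
    return (o+r*(z-o[2])/r[2])[:2]
def boxes(kind):
    b=lambda y0,y1,z0,z1,lx=.03:np.array([[x,y,z] for x in(-lx,lx) for y in(y0,y1) for z in(z0,z1)])
    if kind=="plate": return [b(-.045,.045,0,.012,.06)]
    if kind=="up": return [b(-.026,.026,0,.008),b(-.026,-.02,0,.032),b(.02,.026,0,.032)]
    return [b(-.026,.026,.024,.032),b(-.026,-.02,0,.032),b(.02,.026,0,.032)]
def place(B,p,z):
    c,s=np.cos(p[2]),np.sin(p[2]);return B@np.array([[c,s,0],[-s,c,0],[0,0,1]])+[p[0],p[1],z]
def mask(img,col):
    hsv=cv2.cvtColor(img,cv2.COLOR_RGB2HSV);h,s,v=[hsv[...,i].astype(int) for i in range(3)]
    if col=="red": return ((h<10)|(h>170))&(s>120)
    if col=="green": return (h>60)&(h<95)&(s>70)
    if col=="blue": return (h>100)&(h<125)&(s>110)
    if col=="yellow": return (h>18)&(h<35)&(s>150)
    if col=="black": return v<45
    if col=="white": return (v>150)&(s<40)
S=4
def sil(p,kind,z,c,T,win):
    u0,v0,u1,v1=win; m=np.zeros(((v1-v0)*S,(u1-u0)*S),np.uint8)
    for B in boxes(kind):
        q=(project(place(B,p,z),c,T)+.5-[u0,v0])*S
        cv2.fillConvexPoly(m,cv2.convexHull((q*16).astype(np.int32)),255,shift=4)
    return cv2.resize(m,(u1-u0,v1-v0),interpolation=cv2.INTER_AREA)/255.
def fit(views,kind,z,p0,yaws=None):
    """views: list of (cam,T,boolmask full,win)"""
    def cost(p): return sum(np.abs(sil(p,kind,z,c,T,w)-m[w[1]:w[3],w[0]:w[2]]).sum()/max(1,m[w[1]:w[3],w[0]:w[2]].sum()) for c,T,m,w in views)
    best=[]
    for y in (yaws if yaws is not None else np.arange(-1.5,1.6,.26)):
        x=np.array([p0[0],p0[1],y])
        r=minimize(cost,x,method="Nelder-Mead",options=dict(initial_simplex=x+np.vstack([np.zeros(3),np.diag([.012,.012,.15])]),xatol=2e-4,fatol=1e-4))
        best.append((r.fun,r.x))
    return sorted(best,key=lambda t:t[0])
E
python3 - <<'E'
from h import *
import pickle
d=pickle.load(open("c0.pkl","rb"));t,s=d["top"],d["scene"]
obj={"blue":("plate",(196,182),(309,163)),"yellow":("plate",(330,196),(213,267)),"black":("up",(258,222),(232,188)),"green":("dn",(259,159),(301,217)),"white":("up",(382,229),(127,300)),"red":("dn",(127,226),(295,108))}
tiles=[]
for n,(k,a,b) in obj.items():
    p0=unproject(a,t,cfw(t),.015)
    V=[]
    for c,ctr,w in((t,a,28),(s,b,36)):
        win=(ctr[0]-w,ctr[1]-w,ctr[0]+w,ctr[1]+w)
        V.append((c,cfw(c),mask(c["color"],n),win))
    r=fit(V,k,0,p0)
    print(n,p0.round(3),[(round(f,3),x.round(4)) for f,x in r[:2]],r[2][1][2].round(2))
    row=[]
    for c,T,m,w in V:
        im=c["color"][w[1]:w[3],w[0]:w[2],::-1].copy()
        sl=(sil(r[0][1],k,0,c,T,w)*255).astype(np.uint8)
        im=cv2.resize(im,(195,195),interpolation=cv2.INTER_NEAREST);im2=im.copy()
        cs,_=cv2.findContours((cv2.resize(sl,(195,195))>127).astype(np.uint8),0,2)
        cv2.drawContours(im2,cs,-1,(255,0,255),1); row.append(im2)
    tiles.append(np.hstack(row))
im=np.vstack([np.hstack(tiles[i:i+2]) for i in(0,2,4)])
cv2.imwrite("pics/fit0.png",im)
E
```

```text
blue [0.576 0.175] [(np.float64(0.71), array([0.5778, 0.1791, 2.9199])), (np.float64(0.711), array([ 0.5776,  0.1796, -0.2114]))] -0.25
yellow [ 0.545 -0.21 ] [(np.float64(0.456), array([ 0.5476, -0.2106, -0.142 ])), (np.float64(0.457), array([ 0.5476, -0.2106, -0.1552]))] -0.15
black [ 0.466 -0.006] [(np.float64(2.0), array([ 0.2593,  0.1345, -1.0269])), (np.float64(2.0), array([ 0.3   ,  0.1225, -0.897 ]))] -0.81
green [ 0.647 -0.004] [(np.float64(0.743), array([ 0.6484, -0.0029, -1.9037])), (np.float64(0.744), array([ 0.6484, -0.0028,  1.2383]))] 1.24
white [ 0.454 -0.362] [(np.float64(5.555), array([ 0.4529, -0.3647, -1.0553])), (np.float64(5.558), array([ 0.4542, -0.3658,  2.0483]))] -1.07
red [0.443 0.37 ] [(np.float64(0.259), array([0.4437, 0.3694, 0.394 ])), (np.float64(0.259), array([0.4433, 0.3702, 0.3923]))] 0.39
```

View pics/fit0.png

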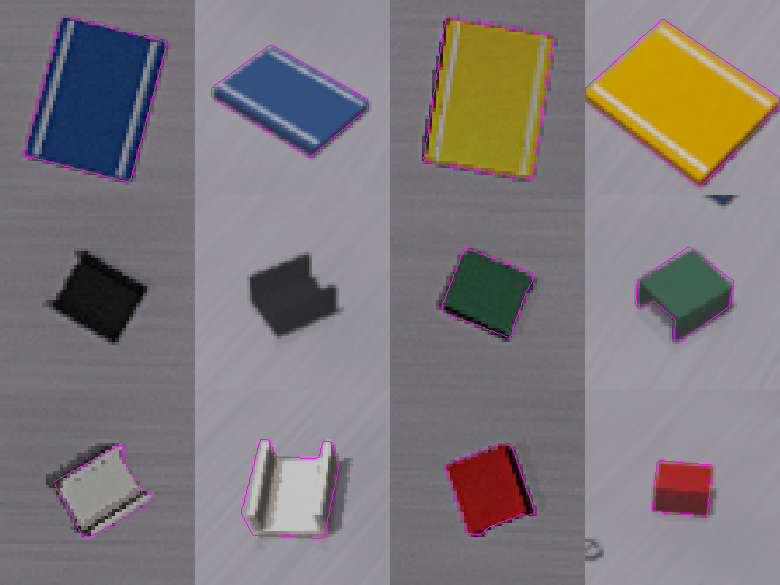

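```bash
python3 - <<'E'
import re
s=open("h.py").read()
s=s.replace('return v<45','return v<th').replace('return (v>150)&(s<40)','return (v>th)&(s<60)').replace('def mask(img,col):','def mask(img,col,th=45):')
open("h.py","w").write(s)
from h import *
import pickle
d=pickle.load(open("c0.pkl","rb"));t,s=d["top"],d["scene"]
tiles=[]
def win(c,w): return (c[0]-w,c[1]-w,c[0]+w,c[1]+w)
for n,k,a,b,wa,wb in (("black","up",(258,222),(232,188),20,24),("white","up",(382,229),(127,300),20,26),("green","dn",(259,159),(301,217),18,24),("red","dn",(127,226),(295,108),18,24)):
    for c,q,w in((t,a,wa),(s,b,wb)):
        W=win(q,w);v=c["color"][W[1]:W[3],W[0]:W[2]].max(2);print(n,np.percentile(v,[2,10,20,30,50,80,95]))
    th={"black":(50,75),"white":(125,180)}.get(n,(0,0))
    if n=="black":
        V=t["color"][W[1]:W[3]]
    V=[(c,cfw(c),mask(c["color"],n,h),win(q,w)) for c,q,w,h in((t,a,wa,th[0]),(s,b,wb,th[1]))]
    p0=unproject(a,t,cfw(t),.015)
    for vv in (V,V[:1],V[1:]):
        r=fit(vv,k,0,p0,np.arange(-1.5,1.5,.5))
        print(n,len(vv),[(round(f,3),x.round(4)) for f,x in r[:3]])
E
```

```text
black [ 11.  19.  23. 108. 114. 117. 120.]
black [ 46.  47.  51. 137. 154. 158. 159.]
black 2 [(np.float64(0.206), array([ 0.4639, -0.006 ,  1.0659])), (np.float64(0.209), array([ 0.4641, -0.0062, -2.0664])), (np.float64(0.209), array([ 0.4642, -0.0059,  1.0834]))]
black 1 [(np.float64(0.073), array([ 0.4643, -0.0063, -2.0674])), (np.float64(0.075), array([ 0.4636, -0.006 ,  1.073 ])), (np.float64(0.075), array([ 0.464 , -0.006 ,  1.0471]))]
black 1 [(np.float64(0.129), array([ 0.4655, -0.0058, -2.0315])), (np.float64(0.13), array([ 0.4644, -0.006 ,  1.0579])), (np.float64(0.132), array([ 0.4646, -0.006 ,  1.1319]))]
white [ 52. 109. 112. 114. 117. 125. 150.]
white [ 70. 103. 149. 154. 156. 167. 194.]
white 2 [(np.float64(1.339), array([ 0.4523, -0.364 , -0.9443])), (np.float64(1.34), array([ 0.4529, -0.3639, -0.9402])), (np.float64(1.341), array([ 0.453 , -0.3638, -0.957 ]))]
white 1 [(np.float64(0.369), array([ 0.4531, -0.3652, -0.9953])), (np.float64(0.372), array([ 0.453 , -0.3659, -1.0123])), (np.float64(0.374), array([ 0.4533, -0.3651, -1.0297]))]
white 1 [(np.float64(0.925), a
[... 671 characters left out ...]
p.float64(0.523), array([ 0.648 , -0.0033,  1.9199])), (np.float64(0.523), array([ 0.6474, -0.003 ,  1.9111]))]
red [ 32. 107. 113. 114. 117. 127. 133.]
red [ 89. 139. 152. 153. 155. 157. 162.]
red 2 [(np.float64(0.258), array([0.4438, 0.3697, 0.3898])), (np.float64(0.261), array([0.4436, 0.3701, 0.3972])), (np.float64(0.261), array([0.4435, 0.3699, 0.3937]))]
red 1 [(np.float64(0.093), array([0.4431, 0.3699, 0.3831])), (np.float64(0.095), array([0.4431, 0.37  , 0.3752])), (np.float64(0.095), array([0.4433, 0.3699, 0.3711]))]
red 1 [(np.float64(0.158), array([0.4435, 0.3717, 0.4205])), (np.float64(0.158), array([0.4434, 0.3721, 0.3918])), (np.float64(0.159), array([0.4432, 0.3717, 0.4053]))]
```

play_rows(
  increments="0 0 0 0 0 -0.03 1;0 0 0 0 0 -0.06 1",
)

```text
time: 0.35
ee_pos: [0.1992, -0.5917, 0.2822]
eef_rot: [0.987, 0.162, -0.0, -0.001]
ft_force: [-0.1, 0.2, 0.3]
width: 0.0869
grip_force: 0.0
```

```bash
cat >> h.py <<'E'
def go(x,y,z,phi,s=None):
    """print turn/shift in tool axes to a pointing-down pose with tool x at angle phi"""
    if s is None:
        from bench import read_state; s=read_state()
    R0=R.from_quat(s["eef_rot"]);R1=R.from_euler("z",phi)*R.from_matrix(np.diag([1,-1,-1.]))
    w=(R0.inv()*R1).as_rotvec(); d=R0.inv().apply(np.array([x,y,z])-s["ee_pos"])
    n=max(np.linalg.norm(d)/.05,np.linalg.norm(w)/.1499)
    a=R0.apply([1,0,0]);print("t %.2f"%s["time"],"now",np.round(s["ee_pos"],4),"phi",round(np.arctan2(a[1],a[0]),3),"q7",round(s["joint_positions"][6],2),"F",np.round(s["ft_force"],1))
    print("turn",w.round(4),"shift",d.round(4),"rows",round(n,1))
E
python3 -c "
from h import *
go(.464,-.006,.2,1.065)"
```

```text
t 0.35 now [ 0.1992 -0.5917  0.2822] phi 0.325 q7 -0.09 F [-0.1  0.2  0.3]
turn [-0.0026 -0.0008 -0.7401] shift [ 0.4379 -0.4703  0.0834] rows 13.0
```

play_rows(
  increments="-0.003 -0.001 -0.740 0.438 -0.470 0.083 1;-0.003 -0.001 -0.740 0.438 -0.470 0.083 1;-0.003 -0.001 -0.740 0.438 -0.470 0.083 1;-0.003 -0.001 -0.740 0.438 -0.470 0.083 1;-0.003 -0.001 -0.740 0.438 -0.470 0.083 1;-0.003 -0.001 -0.740 0.438 -0.470 0.083 1;-0.003 -0.001 -0.740 0.438 -0.470 0.083 1;-0.003 -0.001 -0.740 0.438 -0.470 0.083 1",
)

```text
time: 1.15
ee_pos: [0.3634, -0.2291, 0.231]
eef_rot: [0.862, 0.507, -0.0, 0.002]
ft_force: [0.9, 0.1, 0.6]
width: 0.0867
grip_force: 0.0
```

```bash
python3 -c "
from h import *
go(.464,-.006,.2,1.065)"
```

```text
t 1.15 now [ 0.3634 -0.2291  0.231 ] phi 1.065 q7 -0.01 F [0.9 0.1 0.6]
turn [ 0.0027  0.0025 -0.0004] shift [ 0.2439 -0.0203  0.0304] rows 4.9
```

play_rows(
  increments="0 0 0 0.24 -0.020 0.03 1;0 0 0 0.24 -0.020 0.03 1;0 0 0 0.24 -0.020 0.03 1;0 0 0 0.24 -0.020 0.03 1;0 0 0 0.24 -0.020 0.03 1;0 0 0 0.24 -0.020 0.03 1;0 0 0 0.24 -0.020 0.03 1",
)

```text
time: 1.85
ee_pos: [0.4619, -0.0108, 0.2004]
eef_rot: [0.861, 0.509, -0.001, 0.001]
ft_force: [0.5, -1.4, 0.4]
width: 0.0871
grip_force: 0.0
```

```bash
python3 - <<'E'
from h import *
from bench import *
s=read_state();c=camera("wrist");T=cfw(c,s)
import pickle;pickle.dump((s,c),open("w1.pkl","wb"))
im=c["color"][:,:,::-1].copy()
for B in boxes("up"):
    q=project(place(B,(.4642,-.006,1.065),0),c,T).astype(np.int32)
    cv2.polylines(im,[cv2.convexHull(q)],True,(255,0,255),1)
cv2.imwrite("pics/w1.png",im)
m=mask(c["color"],"black",45);ctr=project([[.464,-.006,.015]],c,T)[0].astype(int);print(ctr)
go(.4642,-.006,.02,1.065,s)
E
```

```text
[255 173]
t 1.85 now [ 0.4619 -0.0108  0.2004] phi 1.067 q7 -0.59 F [ 0.5 -1.4  0.4]
turn [0.0015 0.0021 0.002 ] shift [ 0.0057 -0.0006  0.1804] rows 3.6
```

View pics/w1.png

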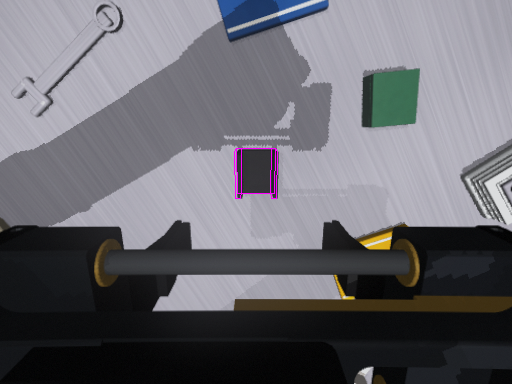

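play_rows(
  increments="0.002 0.002 0 0.0055 0 0.189 1;0.002 0.002 0 0.0055 0 0.189 1;0.002 0.002 0 0.0055 0 0.189 1;0.002 0.002 0 0.0055 0 0.189 1;0.002 0.002 0 0.0055 0 0.189 1;0.002 0.002 0 0.0055 0 0.189 0.4;0.002 0.002 0 0.0055 0 0.189 0.4;0.002 0.002 0 0.0055 0 0.189 0.4",
  grip_force=25,
)

```text
time: 2.7
ee_pos: [0.4665, -0.0078, 0.0139]
eef_rot: [0.862, 0.507, 0.001, 0.002]
ft_force: [-1.1, -0.3, 0.4]
width: 0.071
grip_force: 0.0
```

```bash
python3 -c "
from h import *
go(.5778,.1793,.12,2.926)
go(.4642,-.006,.12,1.065)"
```

```text
t 2.70 now [ 0.4665 -0.0078  0.0139] phi 1.064 q7 -0.81 F [-1.1 -0.3  0.4]
turn [ 0.0036  0.0034 -1.862 ] shift [ 0.2177  0.0069 -0.1059] rows 12.4
t 2.70 now [ 0.4665 -0.0078  0.0139] phi 1.064 q7 -0.81 F [-1.1 -0.3  0.4]
turn [ 0.0042 -0.0007 -0.001 ] shift [ 0.0005 -0.0025 -0.1061] rows 2.1
```

play_rows(
  increments="0 0 0 0 -0.0015 0.001 0.3;0 0 0 0 -0.0015 0.001 0.3;0 0 0 0 -0.0015 0.001 0.3;0 0 0 0 -0.0015 0.001 0.3;0 0 0 0 -0.0015 0.001 0.3;0 0 0 0 -0.0015 0.001 0.3",
  grip_force=25,
)

```text
time: 3.3
ee_pos: [0.464, -0.0067, 0.0114]
eef_rot: [0.862, 0.508, 0.0, 0.001]
ft_force: [-2.4, -1.7, 7.8]
width: 0.0515
grip_force: 25.0
```

```bash
python3 -c "
from h import *
go(.5778,.1793,.12,2.926)
go(.4642,-.006,.12,1.065)"
```

```text
t 3.30 now [ 0.464  -0.0067  0.0114] phi 1.065 q7 -0.81 F [-2.4 -1.7  7.8]
turn [ 6.0000e-04  1.3000e-03 -1.8612e+00] shift [ 0.2178  0.0096 -0.1087] rows 12.4
t 3.30 now [ 0.464  -0.0067  0.0114] phi 1.065 q7 -0.81 F [-2.4 -1.7  7.8]
turn [ 0.0012  0.0003 -0.0002] shift [ 0.0007  0.     -0.1086] rows 2.2
```

play_rows(
  increments="0 0 0 0 0 -0.05 0.3;0 0 0 0 0 -0.1 0.3;0 0 -1.861 0.218 0.0095 -0.109 0.3;0 0 -1.861 0.218 0.0095 -0.109 0.3;0 0 -1.861 0.218 0.0095 -0.109 0.3;0 0 -1.861 0.218 0.0095 -0.109 0.3;0 0 -1.861 0.218 0.0095 -0.109 0.3;0 0 -1.861 0.218 0.0095 -0.109 0.3",
)

```text
time: 4.1
ee_pos: [0.5776, 0.1836, 0.1195]
eef_rot: [0.551, 0.835, 0.001, -0.001]
ft_force: [-1.1, -0.3, -2.1]
width: 0.0513
grip_force: 25.0
```

```bash
python3 -c "
from h import *
go(.5778,.1793,.12,2.926)"
```

```text
t 4.10 now [0.5776 0.1836 0.1195] phi 1.975 q7 -0.29 F [-1.1 -0.3 -2.1]
turn [ 0.0018 -0.002  -0.9509] shift [-0.0041 -0.0015 -0.0005] rows 6.3
```

play_rows(
  increments="0 0 -0.951 -0.003 -0.001 0 0.3;0 0 -0.951 -0.003 -0.001 0 0.3;0 0 -0.951 -0.003 -0.001 0 0.3;0 0 -0.951 -0.003 -0.001 0 0.3;0 0 -0.951 -0.003 -0.001 0 0.3;0 0 -0.951 -0.003 -0.001 0 0.3;0 0 -0.951 -0.003 -0.001 0 0.3;0 0 -0.951 -0.003 -0.001 0 0.3",
)

```text
time: 4.9
ee_pos: [0.5776, 0.1763, 0.1194]
eef_rot: [0.112, 0.994, -0.0, -0.0]
ft_force: [-0.4, 0.7, -1.7]
width: 0.0523
grip_force: 25.0
```

```bash
python3 - <<'E'
from h import *
from bench import *
s=read_state();c=camera("wrist");T=cfw(c,s)
im=c["color"][:,:,::-1].copy()
for k,p,z in (("plate",(.5778,.1793,-.216),0),("up",(*s["ee_pos"][:2],-.216),s["ee_pos"][2]-.0114)):
  for B in boxes(k):
    q=project(place(B,p,z),c,T).astype(np.int32)
    cv2.polylines(im,[cv2.convexHull(q)],True,(255,0,255),1)
cv2.imwrite("pics/w2.png",im)
go(.5778,.1793,.0239,2.926,s)
E
```

```text
t 4.90 now [0.5776 0.1763 0.1194] phi 2.916 q7 0.58 F [-0.4  0.7 -1.7]
turn [-0.0002 -0.0005 -0.0097] shift [0.0004 0.003  0.0955] rows 1.9
```

View pics/w2.png

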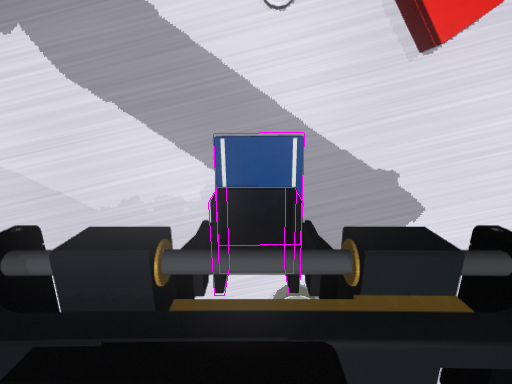

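play_rows(
  increments="0 0 -0.01 0 0.003 0.03 0.3;0 0 -0.01 0 0.003 0.06 0.3;0 0 -0.01 0 0.003 0.085 0.3;0 0 -0.01 0 0.003 0.091 0.3;0 0 -0.01 0 0.003 0.094 0.3;0 0 -0.01 0 0.003 0.094 0.3",
)

```text
time: 5.55
ee_pos: [0.5789, 0.1797, 0.0267]
eef_rot: [0.108, 0.994, 0.0, 0.001]
ft_force: [-0.8, 0.1, -0.9]
width: 0.0518
grip_force: 25.0
```

```bash
python3 -c "
from h import *
go(.5778,.1793,.0239,2.926)"
```

```text
t 5.55 now [0.5789 0.1797 0.0267] phi 2.925 q7 0.53 F [-0.8  0.1 -0.9]
turn [ 0.0004  0.0013 -0.0008] shift [ 0.001  -0.0006  0.0028] rows 0.1
```

Lower the last 3 mm, release, lift.

play_rows(
  increments="0 0 0 0 0 0.0015 0.3;0 0 0 0 0 0.003 0.3;0 0 0 0 0 0.003 0.3;0 0 0 0 0 0.003 0.75;0 0 0 0 0 0.003 0.75;0 0 0 0 0 0.003 0.75;0 0 0 0 0 0.003 0.75;0 0 0 0 0 0.003 0.75",
)

```text
time: 6.35
ee_pos: [0.5784, 0.1794, 0.0227]
eef_rot: [0.108, 0.994, -0.0, 0.0]
ft_force: [-0.3, -0.4, 0.2]
width: 0.065
grip_force: 0.0
```

```bash
python3 -c "
from h import *
go(.648,-.003,.18,1.24+1.5708)
go(.648,-.003,.18,1.24-1.5708)
go(.648,-.003,.18,1.15-1.5708)"
```

```text
t 6.35 now [0.5784 0.1794 0.0227] phi 2.926 q7 0.52 F [-0.3 -0.4  0.2]
turn [-1.00e-04  3.00e-04  1.15e-01] shift [-0.1071 -0.1633 -0.1572] rows 5.0
t 6.35 now [0.5784 0.1794 0.0227] phi 2.926 q7 0.52 F [-0.3 -0.4  0.2]
turn [-5.0000e-04 -2.0000e-04 -3.0266e+00] shift [-0.1071 -0.1633 -0.1572] rows 20.2
t 6.35 now [0.5784 0.1794 0.0227] phi 2.926 q7 0.52 F [-0.3 -0.4  0.2]
turn [-5.0000e-04 -2.0000e-04 -2.9366e+00] shift [-0.1071 -0.1633 -0.1572] rows 19.6
```

play_rows(
  increments="0 0 0 0 0 -0.05 1;0 0 0 0 0 -0.10 1;0 0 0.115 -0.107 -0.163 -0.165 1;0 0 0.115 -0.107 -0.163 -0.165 1;0 0 0.115 -0.107 -0.163 -0.165 1;0 0 0.115 -0.107 -0.163 -0.165 1;0 0 0.115 -0.107 -0.163 -0.165 1;0 0 0.115 -0.107 -0.163 -0.165 1",
)

```text
time: 7.15
ee_pos: [0.6486, -0.0046, 0.1879]
eef_rot: [0.166, 0.986, 0.0, 0.0]
ft_force: [-0.1, 0.6, -0.1]
width: 0.0869
grip_force: 0.0
```

```bash
cat > look.py <<'E'
import sys
from h import *
from bench import *
def look(name,col,kind,p,z,yaws,w=70,th=45,extra=()):
    s=read_state();c=camera("wrist");T=cfw(c,s)
    m=mask(c["color"],col,th)
    u,v=project([[p[0],p[1],z+.016]],c,T)[0].astype(int)
    W=(max(u-w,0),max(v-w,0),min(u+w,512),min(v+w,384))
    r=fit([(c,T,m,W)],kind,z,p,yaws)
    print([(round(f,3),x.round(4)) for f,x in r[:3]])
    im=c["color"][:,:,::-1].copy()
    for k,q,zz in [(kind,r[0][1],z),*extra]:
        for B in boxes(k): cv2.polylines(im,[cv2.convexHull(project(place(B,q,zz),c,T).astype(np.int32))],True,(255,0,255),1)
    cv2.imwrite(f"pics/{name}.png",im)
    return s,r[0][1]
E
python3 - <<'E'
from look import *
s,p=look("w3","green","dn",(.648,-.003),0,[1.15,1.25,-.4])
go(*p[:2],.015,p[2]+np.pi/2,s)
E
```

```text
[(np.float64(0.139), array([ 0.6507, -0.0048,  1.1501])), (np.float64(0.139), array([ 0.6506, -0.0049,  1.1447])), (np.float64(0.286), array([ 0.6509, -0.0046, -0.2379]))]
t 7.15 now [ 0.6486 -0.0046  0.1879] phi 2.807 q7 0.83 F [-0.1  0.6 -0.1]
turn [0.0003 0.0008 0.0863] shift [-0.0019  0.0004  0.1729] rows 3.5
```

View pics/w3.png

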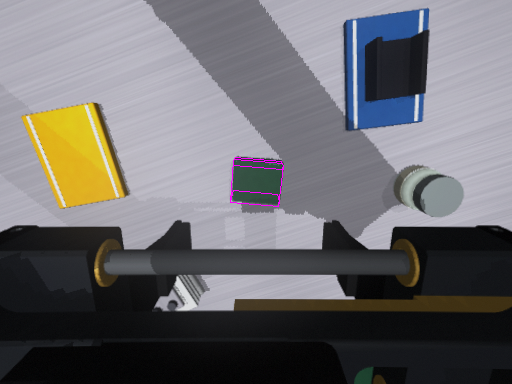

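```bash
python3 -c "
from h import *
go(.6568,-.0073,.013,2.719)"
```

```text
t 7.20 now [ 0.6478 -0.0024  0.1876] phi 2.81 q7 0.83 F [-0.9  1.8 -0.4]
turn [ 0.0004 -0.0001  0.0914] shift [-0.0101 -0.0018  0.1746] rows 3.5
```

play_rows(
  increments="0 0 0.091 -0.01 -0.002 0.05 1;0 0 0.091 -0.01 -0.002 0.10 1;0 0 0.091 -0.01 -0.002 0.14 1;0 0 0.091 -0.01 -0.002 0.165 1;0 0 0.091 -0.01 -0.002 0.172 1;0 0 0.091 -0.01 -0.002 0.172 1",
)

```text
time: 7.8
ee_pos: [0.6561, -0.0061, 0.0154]
eef_rot: [0.208, 0.978, 0.0, -0.001]
ft_force: [-0.0, -0.9, -0.0]
width: 0.0873
grip_force: 0.0
```

```bash
python3 -c "
from h import *
go(.6568,-.0073,.013,2.719)"
```

```text
t 7.80 now [ 0.6561 -0.0061  0.0154] phi 2.722 q7 0.67 F [-0.  -0.9 -0. ]
turn [ 0.0001 -0.0012  0.0031] shift [-0.0011 -0.0008  0.0024] rows 0.1
```

play_rows(
  increments="0 0 0.002 -0.001 -0.001 0.001 0.3;0 0 0.002 -0.001 -0.001 0.001 0.3;0 0 0.002 -0.001 -0.001 0.001 0.3;0 0 0.002 -0.001 -0.001 0.001 0.3;0 0 0.002 -0.001 -0.001 0.001 0.3;0 0 0.002 -0.001 -0.001 0.001 0.3;0 0 0.002 -0.001 -0.001 0.001 0.3;0 0 0.002 -0.001 -0.001 0.001 0.3",
  grip_force=45,
)

```text
time: 8.6
ee_pos: [0.6578, -0.0092, 0.0155]
eef_rot: [0.21, 0.978, -0.0, 0.001]
ft_force: [-0.5, 0.2, 6.8]
width: 0.0593
grip_force: 45.0
```

```bash
python3 -c "
from h import *
x,y=.5784+.008*.214,.1794+.008*.977
go(x,y,.12,1.355);print(x,y)"
```

```text
t 8.60 now [ 0.6578 -0.0092  0.0155] phi 2.718 q7 0.67 F [-0.5  0.2  6.8]
turn [1.0000e-03 9.0000e-04 1.3627e+00] shift [ 0.1515  0.1471 -0.1047] rows 9.1
0.5801120000000001 0.187216
```

play_rows(
  increments="0 0 0 0 0 -0.05 0.3;0 0 0 0 0 -0.1 0.3;0 0 1.363 0.151 0.147 -0.105 0.3;0 0 1.363 0.151 0.147 -0.105 0.3;0 0 1.363 0.151 0.147 -0.105 0.3;0 0 1.363 0.151 0.147 -0.105 0.3;0 0 1.363 0.151 0.147 -0.105 0.3;0 0 1.363 0.151 0.147 -0.105 0.3",
)

```text
time: 9.4
ee_pos: [0.5783, 0.1905, 0.1199]
eef_rot: [0.615, 0.789, 0.0, -0.0]
ft_force: [-0.9, -0.4, -1.1]
width: 0.0591
grip_force: 45.0
```

```bash
python3 -c "
from h import *
go(.5801,.1872,.12,1.355)"
```

```text
t 9.40 now [0.5783 0.1905 0.1199] phi 1.817 q7 -0.45 F [-0.9 -0.4 -1.1]
turn [ 0.     -0.0006  0.4622] shift [-0.0036  0.0009 -0.0001] rows 3.1
```

play_rows(
  increments="0 0 0.462 -0.0035 0.001 0 0.3;0 0 0.462 -0.0035 0.001 0 0.3;0 0 0.462 -0.0035 0.001 0 0.3;0 0 0.462 -0.0035 0.001 0 0.3;0 0 0.462 -0.0035 0.001 0 0.3;0 0 0.462 -0.0035 0.001 0 0.3",
)

```text
time: 10.0
ee_pos: [0.5819, 0.1837, 0.1196]
eef_rot: [0.778, 0.629, -0.0, 0.0]
ft_force: [-0.3, -0.4, -0.6]
width: 0.0591
grip_force: 45.0
```

```bash
python3 - <<'E'
from h import *
from bench import *
s=read_state();c=camera("wrist");T=cfw(c,s)
im=c["color"][:,:,::-1].copy();e=np.array([.214,.977])
for k,p,z,col in (("plate",(.5778,.1793,-.216),0,(255,255,0)),("up",(.5784,.1794,-.216),.012,(0,255,255)),("dn",(*(s["ee_pos"][:2]+.008*e),-.216),s["ee_pos"][2]-.0155,(255,0,255))):
  for B in boxes(k):
    cv2.polylines(im,[cv2.convexHull(project(place(B,p,z),c,T).astype(np.int32))],True,col,1)
cv2.imwrite("pics/w4.png",im)
go(.5801,.1872,.0355,1.355,s)
E
```

```text
t 10.00 now [0.5819 0.1837 0.1196] phi 1.359 q7 -0.86 F [-0.3 -0.4 -0.6]
turn [0.0001 0.0003 0.0044] shift [ 0.003  -0.0025  0.0841] rows 1.7
```

View pics/w4.png

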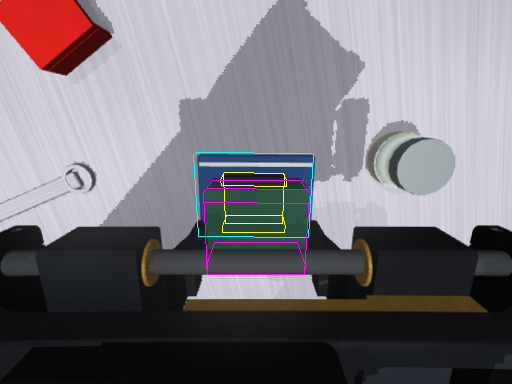

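play_rows(
  increments="0 0 0.004 0.0025 -0.002 0.03 0.3;0 0 0.004 0.0025 -0.002 0.055 0.3;0 0 0.004 0.0025 -0.002 0.07 0.3;0 0 0.004 0.0025 -0.002 0.078 0.3;0 0 0.004 0.0025 -0.002 0.078 0.3;0 0 0.004 0.0025 -0.002 0.078 0.3",
)

```text
time: 10.65
ee_pos: [0.5811, 0.1869, 0.0427]
eef_rot: [0.78, 0.626, 0.001, 0.0]
ft_force: [0.9, -0.3, -0.8]
width: 0.0591
grip_force: 45.0
```

```bash
python3 -c "
from h import *
go(.5801,.1872,.0355,1.355)"
```

```text
t 10.65 now [0.5811 0.1869 0.0427] phi 1.352 q7 -0.92 F [ 0.9 -0.3 -0.8]
turn [ 0.0013 -0.0006 -0.0029] shift [ 0.0001 -0.0011  0.0072] rows 0.1
```

play_rows(
  increments="0 0 0 0 0 0.003 0.3;0 0 0 0 0 0.005 0.3;0 0 0 0 0 0.0065 0.3;0 0 0 0 0 0.0075 0.3;0 0 0 0 0 0.0075 0.3",
)

```text
time: 11.15
ee_pos: [0.5808, 0.1866, 0.0354]
eef_rot: [0.78, 0.626, 0.0, 0.001]
ft_force: [-4.2, -2.5, 11.1]
width: 0.059
grip_force: 45.0
```

```bash
python3 -c "
from h import *
go(.5801,.1872,.0355,1.355)"
```

```text
t 11.15 now [0.5808 0.1866 0.0354] phi 1.352 q7 -0.92 F [-4.2 -2.5 11.1]
turn [ 0.0011  0.0005 -0.0032] shift [ 0.0004 -0.0008 -0.0001] rows 0.0
```

play_rows(
  increments="0 0 0 0 0 0.0075 0.85;0 0 0 0 0 0.0075 0.85;0 0 0 0 0 0.0075 0.85;0 0 0 0 0 0.0075 0.85;0 0 0 0 0 0.0075 0.85;0 0 0 0 0 -0.03 0.9;0 0 0 0 0 -0.08 1;0 0 0 0 0 -0.12 1",
)

```text
time: 11.95
ee_pos: [0.5807, 0.187, 0.1568]
eef_rot: [0.78, 0.626, 0.001, 0.0]
ft_force: [0.3, 0.7, -0.4]
width: 0.0846
grip_force: 0.0
```

```bash
python3 - <<'E'
from h import *
from bench import *
s=read_state();c=camera("wrist");T=cfw(c,s)
im=c["color"][:,:,::-1].copy();e=np.array([.214,.977]);b=np.array([.5784,.1794])
for k,p,z,col in (("up",(*b,-.216),.012,(0,255,255)),("dn",(*(b+.016*e),-.216),.020,(255,0,255))):
  for B in boxes(k):
    cv2.polylines(im,[cv2.convexHull(project(place(B,p,z),c,T).astype(np.int32))],True,col,1)
cv2.imwrite("pics/w5.png",im[100:300,100:420])
m=mask(c["color"],"green");W=(160,120,360,245)
print([(round(f,3),x.round(4)) for f,x in fit([(c,T,m,W)],"dn",.02,b+.016*e,[-.216,-.1])])
for w in (-.955,-1.0): go(.453,-.364,.2,w,s); go(.453,-.364,.2,w+np.pi,s)
E
```

```text
[(np.float64(0.039), array([ 0.5828,  0.1963, -0.2179])), (np.float64(0.039), array([ 0.583 ,  0.1963, -0.2182]))]
t 11.95 now [0.5807 0.187  0.1568] phi 1.352 q7 -0.85 F [ 0.3  0.7 -0.4]
turn [-2.0000e-04 -1.7000e-03  2.3072e+00] shift [-0.5655 -0.0051 -0.0436] rows 15.4
t 11.95 now [0.5807 0.187  0.1568] phi 1.352 q7 -0.85 F [ 0.3  0.7 -0.4]
turn [ 1.400e-03 -2.000e-04 -8.344e-01] shift [-0.5655 -0.0051 -0.0436] rows 11.3
t 11.95 now [0.5807 0.187  0.1568] phi 1.352 q7 -0.85 F [ 0.3  0.7 -0.4]
turn [-2.0000e-04 -1.7000e-03  2.3522e+00] shift [-0.5655 -0.0051 -0.0436] rows 15.7
t 11.95 now [0.5807 0.187  0.1568] phi 1.352 q7 -0.85 F [ 0.3  0.7 -0.4]
turn [ 1.400e-03 -2.000e-04 -7.894e-01] shift [-0.5655 -0.0051 -0.0436] rows 11.3
```

View pics/w5.png

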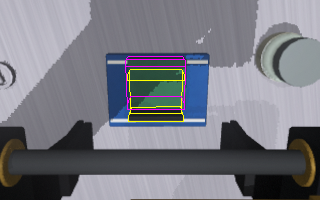

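play_rows(
  increments="0 0 -0.79 -0.565 -0.005 -0.043 1;0 0 -0.79 -0.565 -0.005 -0.043 1;0 0 -0.79 -0.565 -0.005 -0.043 1;0 0 -0.79 -0.565 -0.005 -0.043 1;0 0 -0.79 -0.565 -0.005 -0.043 1;0 0 -0.79 -0.565 -0.005 -0.043 1;0 0 -0.79 -0.565 -0.005 -0.043 1;0 0 -0.79 -0.565 -0.005 -0.043 1",
)

```text
time: 12.8
ee_pos: [0.4955, -0.181, 0.1833]
eef_rot: [0.479, 0.878, -0.0, 0.001]
ft_force: [1.8, -1.0, -0.3]
width: 0.087
grip_force: 0.0
```

```bash
python3 -c "
from h import *
go(.453,-.364,.2,2.14)"
```

```text
t 12.80 now [ 0.4955 -0.181   0.1833] phi 2.142 q7 0.67 F [ 1.8 -1.  -0.3]
turn [0.0003 0.0012 0.002 ] shift [-0.131  -0.1346 -0.0166] rows 3.8
```

play_rows(
  increments="0 0 0 -0.131 -0.134 -0.016 1;0 0 0 -0.131 -0.134 -0.016 1;0 0 0 -0.131 -0.134 -0.016 1;0 0 0 -0.131 -0.134 -0.016 1;0 0 0 -0.131 -0.134 -0.016 1;0 0 0 -0.131 -0.134 -0.016 1",
)

```text
time: 13.4
ee_pos: [0.454, -0.3622, 0.1987]
eef_rot: [0.48, 0.877, 0.0, 0.0]
ft_force: [0.3, -0.0, 0.5]
width: 0.0871
grip_force: 0.0
```

```bash
python3 - <<'E'
from look import *
s,p=look("w6","white","up",(.453,-.364),0,[-1.0,-.9,.57],w=55,th=165)
go(*p[:2],.011,p[2]+np.pi,s)
E
```

```text
[(np.float64(0.724), array([ 0.4231, -0.3886, -0.0518])), (np.float64(0.727), array([ 0.4221, -0.3907, -0.3848])), (np.float64(0.727), array([ 0.4471, -0.3865,  0.8226]))]
t 13.40 now [ 0.454  -0.3622  0.1987] phi 2.14 q7 0.97 F [ 0.3 -0.   0.5]
turn [ 7.000e-04  2.000e-04 -9.497e-01] shift [-0.0057 -0.0404  0.1877] rows 6.3
```

View pics/w6.png

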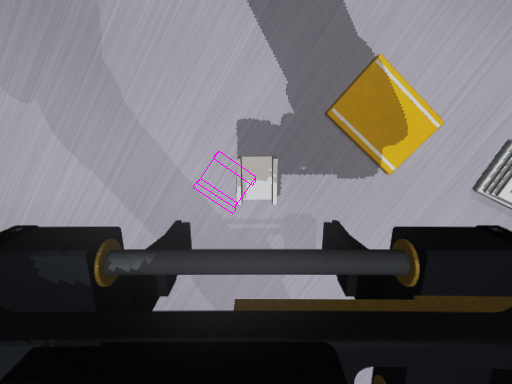

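```bash
python3 - <<'E'
from h import *
from bench import *
s=read_state();c=camera("wrist");T=cfw(c,s)
P=np.array([unproject(q,c,T,.032) for q in ((238,157),(277,159),(277,204),(238,204))])
m=P.mean(0);print(P.round(4),m,np.linalg.norm(P-np.roll(P,1,0),axis=1))
print(project(place(np.array([[x,y,.032] for x,y in((.03,.026),(.03,-.026),(-.03,-.026),(-.03,.026))]),(*m,2.14),0),c,T).round())
go(*m,.011,2.14,s)
E
```

```text
[[ 0.4197 -0.3483]
 [ 0.4614 -0.3244]
 [ 0.494  -0.3726]
 [ 0.4516 -0.3999]] [ 0.45670842 -0.36131658] [0.06065699 0.04808104 0.05819972 0.0503709 ]
[[236. 158.]
 [279. 158.]
 [278. 204.]
 [237. 204.]]
t 13.45 now [ 0.4547 -0.3609  0.1989] phi 2.142 q7 0.97 F [0.6 0.3 0.5]
turn [ 0.0008 -0.      0.0024] shift [-0.0015  0.0013  0.1879] rows 3.8
```

play_rows(
  increments="0 0 0 -0.0015 0 0.05 1;0 0 0 -0.0015 0 0.10 1;0 0 0 -0.0015 0 0.15 1;0 0 0 -0.0015 0 0.18 1;0 0 0 -0.0015 0 0.187 1;0 0 0 -0.0015 0 0.187 1;0 0 0 -0.0015 0 0.187 0.3;0 0 0 -0.0015 0 0.187 0.3",
  grip_force=25,
)

```text
time: 14.3
ee_pos: [0.4565, -0.3637, 0.0142]
eef_rot: [0.479, 0.878, -0.0, 0.002]
ft_force: [-0.2, -0.7, -0.1]
width: 0.0778
grip_force: 0.0
```

play_rows(
  increments="0 0 0 0 0 0 0.3;0 0 0 0 0 0 0.3;0 0 0 0 0 0 0.3;0 0 0 0 0 0 0.3;0 0 0 0 0 0 0.3;0 0 0 0 0 0 0.3;0 0 0 0 0 0 0.3",
)

```text
time: 15.0
ee_pos: [0.4552, -0.3632, 0.0123]
eef_rot: [0.479, 0.878, -0.0, 0.0]
ft_force: [-2.7, 0.4, 6.4]
width: 0.0519
grip_force: 25.0
```

```bash
python3 -c "
from h import *
go(.5825,.1958,.16,2.924)
go(.5,-.2,.16,2.5)"
```

```text
t 15.00 now [ 0.4552 -0.3632  0.0123] phi 2.142 q7 0.86 F [-2.7  0.4  6.4]
turn [-2.000e-04  7.000e-04 -7.823e-01] shift [ 0.4015  0.4091 -0.148 ] rows 11.8
t 15.00 now [ 0.4552 -0.3632  0.0123] phi 2.142 q7 0.86 F [-2.7  0.4  6.4]
turn [-1.000e-04  7.000e-04 -3.583e-01] shift [ 0.113   0.1258 -0.1478] rows 4.5
```

play_rows(
  increments="0 0 0 0 0 -0.05 0.3;0 0 0 0 0 -0.1 0.3;0 0 0 0 0 -0.148 0.3;0 0 -0.782 0.4015 0.409 -0.148 0.3;0 0 -0.782 0.4015 0.409 -0.148 0.3;0 0 -0.782 0.4015 0.409 -0.148 0.3;0 0 -0.782 0.4015 0.409 -0.148 0.3;0 0 -0.782 0.4015 0.409 -0.148 0.3",
)

```text
time: 15.8
ee_pos: [0.5104, -0.1174, 0.1598]
eef_rot: [0.122, 0.993, -0.0, 0.0]
ft_force: [0.5, -0.9, -1.4]
width: 0.0518
grip_force: 25.0
```

```bash
python3 -c "
from h import *
go(.5825,.1958,.16,2.924)"
```

```text
t 15.80 now [ 0.5104 -0.1174  0.1598] phi 2.898 q7 1.24 F [ 0.5 -0.9 -1.4]
turn [-0.0007  0.0005 -0.0264] shift [ 0.0057  0.3213 -0.0004] rows 6.4
```

play_rows(
  increments="0 0 -0.026 0.006 0.321 0 0.3;0 0 -0.026 0.006 0.321 0 0.3;0 0 -0.026 0.006 0.321 0 0.3;0 0 -0.026 0.006 0.321 0 0.3;0 0 -0.026 0.006 0.321 0 0.3;0 0 -0.026 0.006 0.321 0 0.3;0 0 -0.026 0.006 0.321 0 0.3;0 0 -0.026 0.006 0.321 0 0.3",
)

```text
time: 16.6
ee_pos: [0.583, 0.1982, 0.1595]
eef_rot: [0.109, 0.994, 0.001, -0.0]
ft_force: [0.4, 0.3, -2.1]
width: 0.0519
grip_force: 25.0
```

play_rows(
  increments="0 0 0 0 0 0.03 0.3;0 0 0 0 0 0.06 0.3;0 0 0 0 0 0.075 0.3;0 0 0 0 0 0.08 0.3;0 0 0 0 0 0.08 0.3;0 0 0 0 0 0.08 0.3",
)

```text
time: 17.2
ee_pos: [0.5848, 0.1935, 0.0812]
eef_rot: [0.112, 0.994, 0.0, 0.001]
ft_force: [-0.1, -0.4, -1.5]
width: 0.0517
grip_force: 25.0
```

```bash
python3 - <<'E'
from h import *
from bench import *
s=read_state();c=camera("wrist");T=cfw(c,s)
go(.5825,.1958,.064,2.924,s)
im=c["color"][:,:,::-1].copy()
for k,p,z,col in (("dn",(.5825,.1958,-.218),.02,(255,0,255)),("up",(*s["ee_pos"][:2],-.218),s["ee_pos"][2]-.0123,(0,255,255))):
  for B in boxes(k):
    cv2.polylines(im,[cv2.convexHull(project(place(B,p,z),c,T).astype(np.int32))],True,col,1)
cv2.imwrite("pics/w7.png",im[90:310,120:400])
E
```

```text
t 17.20 now [0.5848 0.1935 0.0812] phi 2.918 q7 0.58 F [-0.1 -0.4 -1.5]
turn [ 0.0008  0.0018 -0.0065] shift [0.0028 0.0017 0.0172] rows 0.4
```

View pics/w7.png

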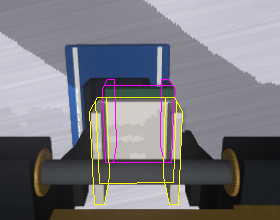

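play_rows(
  increments="0 0 -0.004 0.002 0.001 0.008 0.3;0 0 -0.004 0.002 0.001 0.013 0.3;0 0 -0.004 0.002 0.001 0.015 0.3;0 0 -0.004 0.002 0.001 0.0165 0.3;0 0 -0.004 0.002 0.001 0.0165 0.3",
)

```text
time: 17.75
ee_pos: [0.5823, 0.1947, 0.0643]
eef_rot: [0.11, 0.994, -0.001, 0.0]
ft_force: [-5.0, -2.9, 9.8]
width: 0.0519
grip_force: 25.0
```

```bash
python3 -c "
from h import *
go(.5825,.1958,.064,2.924)"
```

```text
t 17.75 now [0.5823 0.1947 0.0643] phi 2.922 q7 0.57 F [-5.  -2.9  9.8]
turn [-0.001   0.0004 -0.002 ] shift [-0.      0.0011  0.0003] rows 0.0
```

play_rows(
  increments="0 0 0 0 0 0 0.75;0 0 0 0 0 0 0.75;0 0 0 0 0 0 0.75;0 0 0 0 0 0 0.75;0 0 0 0 0 0 0.75;0 0 0 0 0 -0.04 0.8;0 0 0 0 0 -0.09 1;0 0 0 0 0 -0.12 1",
)

```text
time: 18.55
ee_pos: [0.5829, 0.1955, 0.1869]
eef_rot: [0.109, 0.994, 0.001, 0.001]
ft_force: [0.1, 0.5, 0.8]
width: 0.0788
grip_force: 0.0
```

```bash
python3 - <<'E'
from h import *
from bench import *
s=read_state();c=camera("wrist");T=cfw(c,s)
im=c["color"][:,:,::-1].copy()
for k,p,z,col in (("dn",(.5825,.1958,-.218),.02,(255,0,255)),("up",(.5823,.195,-.218),.052,(0,255,255))):
  for B in boxes(k):
    cv2.polylines(im,[cv2.convexHull(project(place(B,p,z),c,T).astype(np.int32))],True,col,1)
cv2.imwrite("pics/w8.png",im)
go(.4435,.370,.18,.39+np.pi/2,s)
E
```

```text
t 18.55 now [0.5829 0.1955 0.1869] phi 2.922 q7 0.64 F [0.1 0.5 0.8]
turn [0.0028 0.0016 0.9614] shift [0.174  0.1399 0.0067] rows 6.4
```

View pics/w8.png

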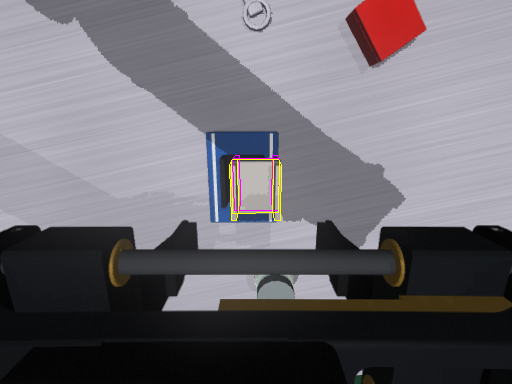

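play_rows(
  increments="0 0 0.961 0.174 0.140 0.007 1;0 0 0.961 0.174 0.140 0.007 1;0 0 0.961 0.174 0.140 0.007 1;0 0 0.961 0.174 0.140 0.007 1;0 0 0.961 0.174 0.140 0.007 1;0 0 0.961 0.174 0.140 0.007 1;0 0 0.961 0.174 0.140 0.007 1;0 0 0.961 0.174 0.140 0.007 1",
)

```text
time: 19.4
ee_pos: [0.4428, 0.3695, 0.1762]
eef_rot: [0.557, 0.831, -0.0, 0.0]
ft_force: [0.3, -1.0, -0.4]
width: 0.0872
grip_force: 0.0
```

```bash
python3 - <<'E'
from look import *
s,p=look("w9","red","dn",(.4435,.370),0,[.3,.45,1.96])
go(p[0]-.008*np.sin(p[2]),p[1]+.008*np.cos(p[2]),.013,p[2]+np.pi/2,s)
E
```

```text
[(np.float64(0.044), array([0.4447, 0.3678, 0.3905])), (np.float64(0.044), array([0.4448, 0.3677, 0.3911])), (np.float64(0.21), array([0.444 , 0.3694, 2.1011]))]
t 19.40 now [0.4428 0.3695 0.1762] phi 1.96 q7 -0.63 F [ 0.3 -1.  -0.4]
turn [ 0.0003  0.0008 -0.0009] shift [0.0058 0.001  0.1632] rows 3.3
```

View pics/w9.png

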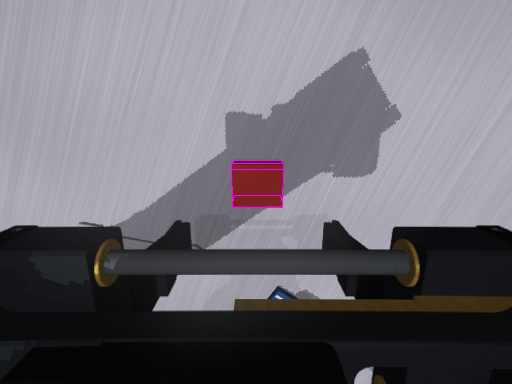

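play_rows(
  increments="0 0 0 0.006 0.001 0.05 1;0 0 0 0.006 0.001 0.10 1;0 0 0 0.006 0.001 0.14 1;0 0 0 0.006 0.001 0.158 1;0 0 0 0.006 0.001 0.162 1;0 0 0 0.006 0.001 0.162 1;0 0 0 0.006 0.001 0.162 0.3;0 0 0 0.006 0.001 0.162 0.3",
  grip_force=45,
)

```text
time: 20.25
ee_pos: [0.4428, 0.376, 0.0162]
eef_rot: [0.557, 0.831, 0.001, 0.001]
ft_force: [-0.3, -0.3, -0.6]
width: 0.0776
grip_force: 0.0
```

play_rows(
  increments="0 0 0 0 0 0 0.3;0 0 0 0 0 0 0.3;0 0 0 0 0 0 0.3;0 0 0 0 0 0 0.3;0 0 0 0 0 0 0.3;0 0 0 0 0 0 0.3;0 0 0 0 0 0 0.3",
)

```text
time: 20.95
ee_pos: [0.4421, 0.3753, 0.0149]
eef_rot: [0.557, 0.831, 0.0, 0.0]
ft_force: [-0.7, -1.8, 5.7]
width: 0.0591
grip_force: 45.0
```

```bash
python3 -c "
from h import *
go(.5806,.1872,.16,1.353)"
```

```text
t 20.95 now [0.4421 0.3753 0.0149] phi 1.961 q7 -0.75 F [-0.7 -1.8  5.7]
turn [1.100e-03 2.000e-04 6.077e-01] shift [-0.2267  0.0567 -0.145 ] rows 5.5
```

play_rows(
  increments="0 0 0 0 0 -0.05 0.3;0 0 0 0 0 -0.1 0.3;0 0 0.3 -0.03 0.006 -0.145 0.3;0 0 0.608 -0.227 0.057 -0.145 0.3;0 0 0.608 -0.227 0.057 -0.145 0.3;0 0 0.608 -0.227 0.057 -0.145 0.3;0 0 0.608 -0.227 0.057 -0.145 0.3;0 0 0.608 -0.227 0.057 -0.145 0.3",
)

```text
time: 21.75
ee_pos: [0.5846, 0.179, 0.1585]
eef_rot: [0.783, 0.622, -0.001, 0.002]
ft_force: [-0.6, -0.5, -1.8]
width: 0.0598
grip_force: 45.0
```

play_rows(
  increments="0 0 0 0 0 0 0.3;0 0 0 0 0 0 0.3;0 0 0 0 0 0 0.3",
)

```text
time: 22.05
ee_pos: [0.5796, 0.189, 0.1594]
eef_rot: [0.779, 0.627, 0.0, -0.0]
ft_force: [-0.4, -0.3, -1.8]
width: 0.059
grip_force: 45.0
```

```bash
python3 -c "
from h import *
go(.5806,.1872,.085,1.353)"
```

```text
t 22.05 now [0.5796 0.189  0.1594] phi 1.356 q7 -0.81 F [-0.4 -0.3 -1.8]
turn [-0.0001 -0.0003  0.003 ] shift [-0.0015  0.0013  0.0744] rows 1.5
```

play_rows(
  increments="0 0 0.002 -0.0005 0.001 0.025 0.3;0 0 0.002 -0.0005 0.001 0.05 0.3;0 0 0.002 -0.0005 0.001 0.065 0.3;0 0 0.002 -0.0005 0.001 0.074 0.3;0 0 0.002 -0.0005 0.001 0.074 0.3;0 0 0.002 -0.0005 0.001 0.074 0.3",
)

```text
time: 22.65
ee_pos: [0.582, 0.1868, 0.0863]
eef_rot: [0.78, 0.625, 0.001, 0.0]
ft_force: [-0.1, 0.1, -0.3]
width: 0.0593
grip_force: 45.0
```

```bash
python3 -c "
from h import *
go(.5806,.1872,.0749,1.353)"
```

```text
t 22.65 now [0.582  0.1868 0.0863] phi 1.351 q7 -0.85 F [-0.1  0.1 -0.3]
turn [ 0.0013 -0.0005 -0.0017] shift [ 0.0001 -0.0015  0.0114] rows 0.2
```

play_rows(
  increments="0 0 0 0 -0.0005 0.004 0.3;0 0 0 0 -0.0005 0.007 0.3;0 0 0 0 -0.0005 0.009 0.3;0 0 0 0 -0.0005 0.0105 0.3;0 0 0 0 -0.0005 0.0115 0.3;0 0 0 0 -0.0005 0.0115 0.3",
)

```text
time: 23.25
ee_pos: [0.5813, 0.1864, 0.0748]
eef_rot: [0.78, 0.625, 0.0, 0.0]
ft_force: [-4.5, -1.5, 7.2]
width: 0.0597
grip_force: 45.0
```

```bash
python3 -c "
from h import *
go(.5806,.1872,.0749,1.353)"
```

```text
t 23.25 now [0.5813 0.1864 0.0748] phi 1.351 q7 -0.86 F [-4.5 -1.5  7.2]
turn [ 0.0008  0.0003 -0.0022] shift [ 0.0006 -0.0008 -0.0001] rows 0.0
```

Seated at the expected height; release and back off.

play_rows(
  increments="0 0 0 0 0 0 0.85;0 0 0 0 0 0 0.85;0 0 0 0 0 0 0.85;0 0 0 0 0 0 0.85;0 0 0 0 0 0 0.85;0 0 0 0 0 -0.03 0.9;0 0 0 0 0 -0.08 1;0 0 0 0 0 -0.12 1",
)

```text
time: 24.05
ee_pos: [0.5811, 0.1866, 0.1961]
eef_rot: [0.78, 0.625, 0.0, 0.0]
ft_force: [0.3, -0.1, 0.9]
width: 0.0846
grip_force: 0.0
```

```bash
python3 - <<'E'
from h import *
from bench import *
s=read_state();c=camera("wrist");T=cfw(c,s);sc=camera("scene");Ts=cfw(sc)
e=np.array([.214,.977]);p0=np.array([.5823,.195])-.016*e
print(p0,[(round(f,3),x.round(4)) for f,x in fit([(c,T,mask(c["color"],"red"),(150,100,370,300))],"dn",.06,p0,[-.216])])
print([(round(f,3),x.round(4)) for f,x in fit([(sc,Ts,mask(sc["color"],"red"),(270,120,350,200))],"dn",.06,p0,[-.216])])
a=cv2.resize(sc["color"][110:200,260:360,::-1],(400,360),interpolation=cv2.INTER_CUBIC)
b=cv2.resize(c["color"][70:300,120:376,::-1],(400,360))
cv2.imwrite("pics/end.png",np.hstack([a,b]));print(s["ee_pos"])
E
```

```text
[0.578876 0.179368] [(np.float64(0.05), array([ 0.5793,  0.1792, -0.2189]))]
[(np.float64(0.14), array([ 0.5778,  0.1811, -0.2525]))]
[0.58110838 0.18657764 0.19609626]
```

View pics/end.png

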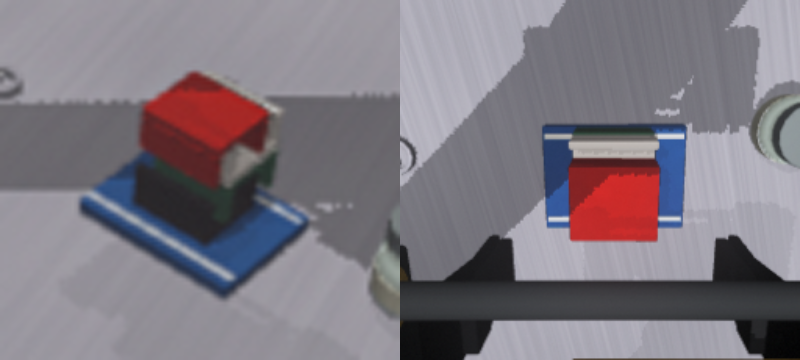

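The scene crop (left) shows the riser standing flat with the red channel interlocked in the white. In the wrist crop (right) it is lined up with the plate lines. The fit puts red within 1 mm of its target, and the gripper is clear.

```bash
python3 -c "
from bench import *
print(close_job())"
```

```text
the job is handed in; nothing more can be done
None
```

The four-channel riser is built in the middle of the blue plate, released and standing, and I handed the job in at about 24 s of the 86 s; the hand-in gave no verdict.

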